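Snap the moisture-tub lid shut all round

TASK

The teal slotted lid of the white moisture tub on the wardrobe ledge is on but not yet snapped shut: press round its rim until every one of its four side sections has clicked down flush, then take the hand away. Only press: do not pick up, tip or shove the tub, and leave the other things on the ledge where they stand.

Things in the scene. Friction and masses are not known exactly. Their poses are not given: they have to be found in the camera images.
- tub: White plastic wardrobe moisture tub with its teal slotted lid on it; loose, about 0.65 kg, 140 x 180 mm over the lid (long way along its y), lid top 80 mm above the underside. Origin: centre of the underside, z up. One movable rim section along each side, 26 mm wide, bends about a groove at its inner edge, 43.5 mm (x sides) or 63.5 mm (y sides) from the centre; the rest of the lid is fixed.
- flap_front (a joint): Rim section along the side nearest the robot at yaw 0 (tub -x), 118 mm long. 0 = clicked down flush on a rigid stop, 0.32 rad = standing up, outer edge 8 mm high. Pressed on its pad it resists with up to about 7 N to half way (0.16), then snaps down and stays; short of that it springs back up. Up at the start.
- flap_back (a joint): Rim section along the tub's +x side, 118 mm long. 0 = clicked down flush on a rigid stop, 0.32 rad = standing up, outer edge 8 mm high. Pressed on its pad it resists with up to about 7 N to half way (0.16), then snaps down and stays; short of that it springs back up. Up or already down at the start.
- flap_left (a joint): Rim section along the tub's +y side, 78 mm long. 0 = clicked down flush on a rigid stop, 0.32 rad = standing up, outer edge 8 mm high. Pressed on its pad it resists with up to about 7 N to half way (0.16), then snaps down and stays; short of that it springs back up. Up or already down at the start.
- flap_right (a joint): Rim section along the tub's -y side, 78 mm long. 0 = clicked down flush on a rigid stop, 0.32 rad = standing up, outer edge 8 mm high. Pressed on its pad it resists with up to about 7 N to half way (0.16), then snaps down and stays; short of that it springs back up. Up at the start.
- press_front (a point): Top of the front section at the middle of its white ribbed thumb pad (11 x 36 mm), 18 mm outside the groove; it moves with the section: 80 mm above the tub's underside when down, 6 mm higher when up.
- press_back (a point): Top of the back section at the middle of its white ribbed thumb pad (11 x 36 mm), 18 mm outside the groove; it moves with the section: 80 mm above the tub's underside when down, 6 mm higher when up.
- press_left (a point): Top of the left section at the middle of its white ribbed thumb pad (11 x 36 mm), 18 mm outside the groove; it moves with the section: 80 mm above the tub's underside when down, 6 mm higher when up.
- press_right (a point): Top of the right section at the middle of its white ribbed thumb pad (11 x 36 mm), 18 mm outside the groove; it moves with the section: 80 mm above the tub's underside when down, 6 mm higher when up.
- spray_bottle: Closed amber glass spray bottle with a black cap, 42 mm across, 112 mm tall, loose; origin at the centre of its underside.
- bowl: Small blue ceramic bowl, 92 mm across, 42 mm high, loose; origin at the centre of its underside.
- watch_case: Closed steel watch case, 62 x 82 x 44 mm, loose; origin at the centre of its underside.
- jewellery_stand: Wooden T-shaped jewellery stand, foot 96 mm across, crossbar 130 mm long along its y, 173 mm tall, loose, at the left of the ledge; origin at the centre of its underside.
- ledge: Fixed chrome-edged white MDF ledge, 500 x 1320 mm; its top is 40 mm above the table and everything stands on it. A plastic hanger lies at its right end with its hook in a spring clip, fixed. Origin on the table under its centre.
Things that resemble listed ones, but are neither listed nor needed, are in the scene too. Of the things shaped like the jewellery_stand, the wooden one is meant.

How it is judged:
By the outcome, as a careful person would: the job done as asked, in the order asked, and still so for the second after the job is handed in, with the robot touching nothing.
It also fails if it takes over 45 s, if anything falls off the work surface, if the arm or the gripper's body presses on something with over 40 N, if the wrist force passes 120 N, or if a joint passes its speed limit or range.

ROBOT

A 7-joint arm with a two-finger parallel gripper is mounted at the origin on the work surface. World frame = base frame: x ahead of the robot, y to its left, z up, the work surface at z = 0. Lengths are in mm, angles in rad, forces in N, time in s.
With the tool pointing down it reaches from about 350 to 900 mm from the base axis. Payload 7.2 kg.
Tool frame: the origin (TCP) lies at the very end of the fingers, on their centre line; the grasp point (between the pads) lies 19 mm behind it; z points along the fingers, y is the line along which they close (so a half turn about z gives the same grasp; the last joint's range is limited). The gripper opens to 85 mm and grips with 20 to 120 N. Pads are 22 mm wide; open, the fingers measure 114 mm over their backs; the gripper's body (76 mm by 85 mm) begins 54 mm behind the grasp point. The pads swing forward as they close: fully open they stand 13 mm farther back than shut.
Start: joints at [-1.201, 0.411, -0.013, 1.596, 0.006, 1.134, -0.082], TCP at [264.977, 566.053, 231.297] pointing down, gripper open.
Joint ranges: [-2.95, 2.95], [-0.29, 1.99], [-1.47, 1.44], [0.14, 2.54], [-1.03, 4.17], [0.13, 1.85], [-2.86, 2.86]. Speed limits (rad/s): [2.39, 2.39, 3.01, 3.01, 3.14, 3.14, 3.14].

INTERFACE

Orientations are given as a unit quaternion [w, x, y, z].
In Python, from cell import get_obs, imaging, job gives the robot as it stands.
- The arm moves only by the tool jog_arm, never from a script. Its argument "motion" is a list of rows, each an object of numbers: "rx", "ry", "rz": the turn, a rotation vector about the tool's x, y, z in degrees; "dx", "dy", "dz": the shift along the tool's x, y, z in cm; "jaw": the finger opening in cm, from 0 to 8.54. In form: [{"rx": .., "ry": .., "rz": .., "dx": .., "dy": .., "dz": .., "jaw": ..}, ...]. A call has 1 to 20 rows; each row is the pose to reach, as a shift and turn from the pose commanded when the call began, along the tool's axes at that moment; what a row does not reach only later rows make up. A row lasts 1/8 s, in which the tool goes at most 62.5 mm and 10.7 degrees, less where a joint would pass 70% of its speed; a pose out of reach is approached as far as the arm can. A call with a gripper value outside its range is refused whole. The fingers move at their own pace and stop on an object; the grip force is fixed at half the most. Time passes only in rows, so rows that repeat a pose let the fingers close. It gives the time, the measured TCP pose, the force, the opening and the grip force at its end, in the units of the state.
- get_obs(): the state, without advancing time (a new reading comes with each control period).
- imaging.snapshot(name): name is "scene" or "top" or "wrist"; returns a dict with "image" (480x640x3 uint8, red, green, blue), "K" (3x3 intrinsics, pixels), "k1" (the pictures are not rectified: a ray, as slopes to the right and down, at radius r is drawn at 1 + k1 r^2 times it, then the intrinsics apply), "R" (3x3) and "t" (3): a world point X has camera coordinates R X + t. Camera axes: x right, y down, z forward; pixel columns grow to the right and rows downward; lengths in mm; the calibration is good to about 2 mm. A picture is of the moment at which its call begins. There is no depth.
- job.hand_in(): hands the job in; it is judged then, once.
The state is a dict: "time_s": time; "joints": joint angles; "qvel": joint speeds; "joint_efforts": joint torques, N m; "tool_pos": TCP position; "eef_rot": TCP orientation; "ft_force": force on the tool from outside, world axes, zero at the start; "moment": the same for the moment, N m; "finger_gap": finger opening in mm; "grip_force": force on a finger pad.
Only numpy, scipy, OpenCV 4.12 (cv2) and the standard library are available. Lean on these libraries where they do the work, as an engineer would, in place of code of your own. Each camera call takes 0.05 s, during which the arm holds its last target. There are 200 camera calls.

## Working session

There is one attempt and no reset: what is moved stays moved. The work goes in short steps, Python scripts to look and compute and a tool call to move; the robot and the scene stay as the last step left them, time stands still between calls to the robot, and variables do not carry over. Pictures are saved under pics/ and viewed, at most 10 in all, crops included, and the job is handed in when it is done.

Besides the shell and the picture viewer there is one more tool, called after "Request:" as a command line: name --argument value ..., lists and objects as JSON in quotes. jog_arm: Moves the arm, as the interface text tells. Its arguments: {"type":"object","properties":{"motion":{"type":"array"}},"required":["motion"]}

```bash
mkdir -p pics; cat > h.py <<'E'
import numpy as np, cv2
from cell import get_obs, imaging, job
def snap(n,f=None):
    s=imaging.snapshot(n)
    if f: cv2.imwrite('pics/'+f,s['image'][:,:,::-1])
    np.savez('/tmp/'+n+'.npz',**{k:np.array(s[k]) for k in('image','K','k1','R','t')})
    return s
def load(n): return dict(np.load('/tmp/'+n+'.npz'))
def ray(s,px):
    K=np.array(s['K']);k1=float(s['k1'])
    d=np.linalg.inv(K)@np.array([px[0],px[1],1.]);u=d[:2];v=u.copy()
    for _ in range(30): v=u/(1+k1*(v@v))
    R=np.array(s['R']);t=np.array(s['t'])
    return -R.T@t, R.T@np.array([v[0],v[1],1.])
def onz(s,px,z):
    c,d=ray(s,px); return c+d*(z-c[2])/d[2]
def proj(s,X):
    p=np.array(s['R'])@np.array(X,float)+np.array(s['t']);v=p[:2]/p[2]
    v=v*(1+float(s['k1'])*(v@v));return (np.array(s['K'])@np.array([*v,1]))[:2]
E
python3 - <<'E'
from h import *
a=snap('scene');b=snap('top')
im=np.vstack([a['image'],b['image']])[:,:,::-1]
cv2.imwrite('pics/a.png',a['image'][:,:,::-1]);cv2.imwrite('pics/b.png',b['image'][:,:,::-1])
o=get_obs();print(o['time_s'],o['tool_pos'],o['eef_rot'],o['ft_force'])
for s in(a,b):print(-np.array(s['R']).T@s['t'])
E
```

```text
0.1 [264.77977064 565.61996469 230.5158977 ] [-1.04299180e-04  2.17092970e-01  9.76150626e-01 -7.66307699e-04] [ 0.06850664 -0.20497055  0.19253013]
[1377.09272285 -548.51638221 1003.18424552]
[ 459.18694353   89.93113396 1673.53869705]
```

View pics/a.png

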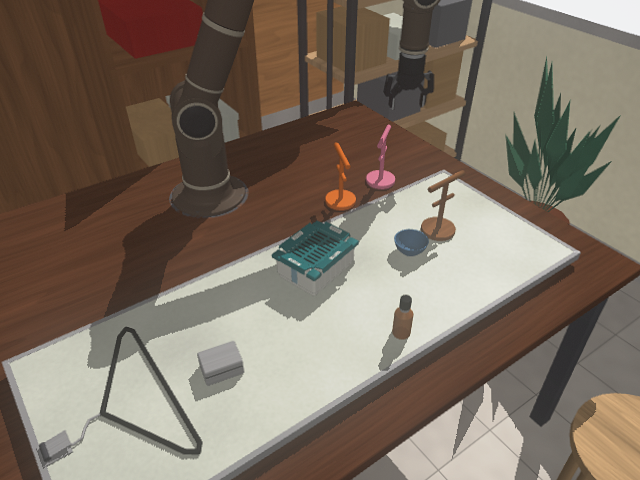

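View pics/b.png

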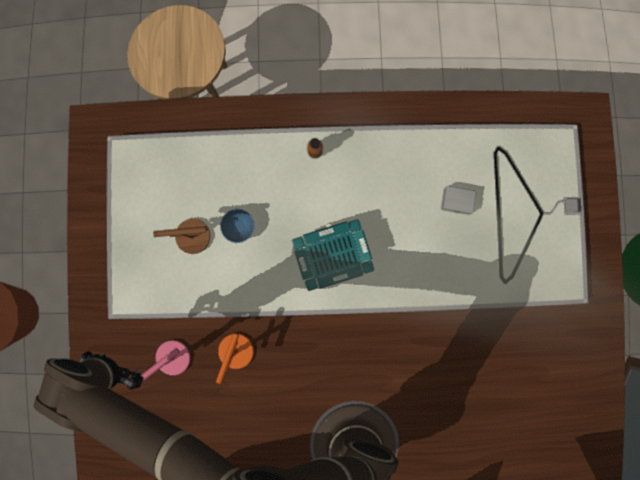

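One tub only (top view at about (333,255), scene view (315,250)). The three T-stands are orange and pink (decoys) and wooden at (440,228). Next I measure the lid and enlarge it.

```bash
python3 - <<'E'
from h import *
s=load('top');im=s['image']
hsv=cv2.cvtColor(im,cv2.COLOR_RGB2HSV)
m=cv2.inRange(hsv,(80,90,25),(100,255,255));m[:200]=0;m[310:]=0;m[:,:280]=0;m[:,390:]=0
m=cv2.morphologyEx(m,cv2.MORPH_CLOSE,np.ones((9,9)))
c=max(cv2.findContours(m,0,1)[0],key=cv2.contourArea)[:,0]
w=np.array([onz(s,p,122)[:2] for p in c],np.float32)
r=cv2.minAreaRect(w);print(r);print(cv2.boxPoints(r))
A=cv2.resize(im[205:305,280:390,::-1],(792,720)[:2],interpolation=3)[:580]
b=load('scene')['image'][210:300,262:370,::-1]
out=np.hstack([cv2.resize(im[212:298,285:380,::-1],(400,362),interpolation=3),cv2.resize(b,(400,362),interpolation=3)])
cv2.imwrite('pics/c.png',out)
E
```

```text
((526.9280395507812, 48.288360595703125), (132.01605224609375, 177.85513305664062), 15.47593879699707)
[[439.5844  116.37847]
 [487.04218 -55.02809]
 [614.27167 -19.80175]
 [566.8139  151.60481]]
```

View pics/c.png

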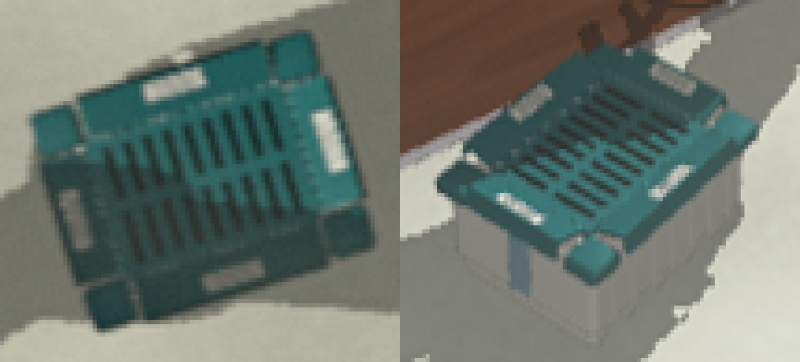

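The crop shows the lid with four white pads; all four sections look up or unclear. I get the pads in world coordinates and the moves in tool axes.

```bash
cat >> h.py <<'E'
from scipy.spatial.transform import Rotation as Ro
def toolR(o):
    q=o['eef_rot'];return Ro.from_quat([q[1],q[2],q[3],q[0]])
E
python3 - <<'E'
from h import *
s=load('top');b=load('scene')
T=dict(back=(173,83),front=(234,275),left=(73,218),right=(330,140))
S=dict(back=(671-400,181),front=(530-400,100),left=(673-400,78),right=(520-400,208))
W={}
for k in T:
    p=np.array([285,212])+np.array(T[k])*95/400; q=np.array([262,210])+np.array(S[k])*np.array([108/400,90/362])
    c1,d1=ray(s,p);c2,d2=ray(b,q)
    u=np.linalg.lstsq(np.c_[d1,-d2],c2-c1,rcond=None)[0]
    W[k]=onz(s,p,124);print(k,W[k].round(1),(c1+d1*u[0]).round(1),(c2+d2*u[1]).round(1))
c=sum(W.values())/4;d=W['back']-W['front'];e=W['left']-W['right']
print(c,np.hypot(*d[:2]),np.degrees(np.arctan2(d[1],d[0])),np.hypot(*e[:2]),np.degrees(np.arctan2(-e[0],e[1])))
o=get_obs();R=toolR(o);print(R.as_matrix().round(3));print('to center',R.inv().apply(np.array([c[0],c[1],230])-o['tool_pos']))
E
```

```text
back [580.8  63.5 124. ] [580.8  63.5 124.1] [581.7  64.7 124.2]
front [463.9  30.2 124. ] [463.9  30.3 125.5] [464.8  31.6 125.5]
left [501.  126.1 124. ] [501.1 126.1 123. ] [501.3 126.5 123. ]
right [543.6 -30.3 124. ] [543.6 -30.3 124. ] [544.3 -29.2 123.9]
[522.33725677  47.36546895 124.        ] 121.49890105450554 15.899616475588163 162.04912545888084 15.231724029452536
[[-0.906  0.424 -0.001]
 [ 0.424  0.906 -0.001]
 [-0.    -0.002 -1.   ]]
to center [-452.93271616 -360.2423153     1.12963016]
```

Request:
jog_arm --motion '[{"rz":-10,"dx":-6,"dy":-6,"jaw":0},{"rz":-20,"dx":-12,"dy":-12,"jaw":0},{"rz":-30,"dx":-18,"dy":-18,"jaw":0},{"rz":-40.5,"dx":-24,"dy":-24,"jaw":0},{"rz":-40.5,"dx":-30,"dy":-30,"jaw":0},{"rz":-40.5,"dx":-36,"dy":-36,"jaw":0},{"rz":-40.5,"dx":-40.63,"dy":-40.04,"jaw":0},{"rz":-40.5,"dx":-40.63,"dy":-40.04,"jaw":0},{"rz":-40.5,"dx":-40.63,"dy":-40.04,"dz":2,"jaw":0},{"rz":-40.5,"dx":-40.63,"dy":-40.04,"dz":4,"jaw":0},{"rz":-40.5,"dx":-40.63,"dy":-40.04,"dz":6,"jaw":0},{"rz":-40.5,"dx":-40.63,"dy":-40.04,"dz":6,"jaw":0},{"rz":-40.5,"dx":-40.63,"dy":-40.04,"dz":6,"jaw":0}]'

```text
validation failed for argument at $.mo...
```

```bash
python3 - <<'E'
from h import *
o=get_obs();R=toolR(o);print(o['time_s'],o['tool_pos'],o['finger_gap'],o['ft_force']);print(R.as_matrix().round(3))
w=snap('wrist','w.png')
for k,p in dict(front=(463.2,31.4),back=(581.8,64.2),left=(500.7,126.3),right=(544.3,-30.7)).items(): print(k,proj(w,[*p,126]).round(0), R.inv().apply(np.array([*p,140])-o['tool_pos']).round(1))
E
```

```text
0.1 [264.77977064 565.61996469 230.5158977 ] 85.43918249470612 [ 0.06850664 -0.20497055  0.19253013]
[[-0.906  0.424 -0.001]
 [ 0.424  0.906 -0.001]
 [-0.    -0.002 -1.   ]]
front [-42. 588.] [-406.1 -399.6   91.2]
back [ 47. 641.] [-499.6 -319.7   91.1]
left [ 44. 590.] [-399.9 -297.8   91. ]
right [-31. 639.] [-505.9 -421.5   91.2]
```

View pics/w.png

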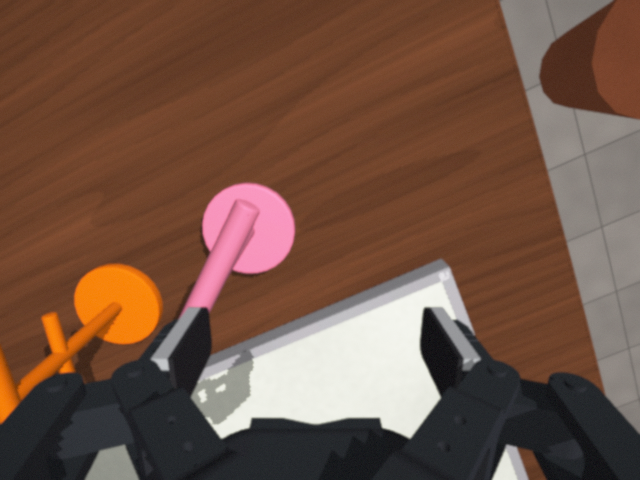

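The wrist view shows the arm still at its start pose, with the decoy stands at (120,300) and (248,228). The call was refused, probably because every row needs all the keys.

Request:
jog_arm --motion '[{"rx":0,"ry":0,"rz":-10,"dx":-6,"dy":-6,"dz":0,"jaw":0},{"rx":0,"ry":0,"rz":-20,"dx":-12,"dy":-12,"dz":0,"jaw":0},{"rx":0,"ry":0,"rz":-30,"dx":-18,"dy":-18,"dz":0,"jaw":0},{"rx":0,"ry":0,"rz":-40.5,"dx":-24,"dy":-24,"dz":0,"jaw":0},{"rx":0,"ry":0,"rz":-40.5,"dx":-30,"dy":-30,"dz":0,"jaw":0},{"rx":0,"ry":0,"rz":-40.5,"dx":-36,"dy":-36,"dz":0,"jaw":0},{"rx":0,"ry":0,"rz":-40.5,"dx":-40.6,"dy":-40,"dz":0,"jaw":0},{"rx":0,"ry":0,"rz":-40.5,"dx":-40.6,"dy":-40,"dz":0,"jaw":0},{"rx":0,"ry":0,"rz":-40.5,"dx":-40.6,"dy":-40,"dz":2,"jaw":0},{"rx":0,"ry":0,"rz":-40.5,"dx":-40.6,"dy":-40,"dz":4,"jaw":0},{"rx":0,"ry":0,"rz":-40.5,"dx":-40.6,"dy":-40,"dz":6,"jaw":0},{"rx":0,"ry":0,"rz":-40.5,"dx":-40.6,"dy":-40,"dz":6,"jaw":0},{"rx":0,"ry":0,"rz":-40.5,"dx":-40.6,"dy":-40,"dz":6,"jaw":0}]'

```text
time_s: 1.78
tool_pos: [463.4, 31.9, 171.9]
eef_rot: [0.0, -0.134, 0.991, 0.0]
ft_force: [0.6, -0.8, -0.6]
finger_gap: -0.1
grip_force: 0.0
```

```bash
cat > q.py <<'E'
from h import *
o=get_obs();R=toolR(o);print(o['time_s'],o['tool_pos'],o['finger_gap'],o['ft_force'],o['moment']);print(R.as_matrix().round(3))
w=snap('wrist','w2.png')
for k,p in dict(front=(463.2,31.4),back=(581.8,64.2),left=(500.7,126.3),right=(544.3,-30.7)).items(): print(k,proj(w,[*p,126]).round(0), R.inv().apply(np.array([*p,140])-o['tool_pos']).round(1))
E
python3 q.py
```

```text
1.775 [463.37705245  31.94841613 171.88253707] -0.0565533931608686 [ 0.61186173 -0.7602716  -0.64025648] [-0.01112569 -0.03666863 -0.04465981]
[[-0.964 -0.266  0.001]
 [-0.266  0.964  0.   ]
 [-0.001 -0.    -1.   ]]
front [317. 270.] [ 0.3 -0.5 31.9]
back [317. 442.] [-122.7   -0.5   31.9]
left [449. 363.] [-61.1  81.   31.9]
right [184. 363.] [-61.3 -81.9  31.9]
```

View pics/w2.png

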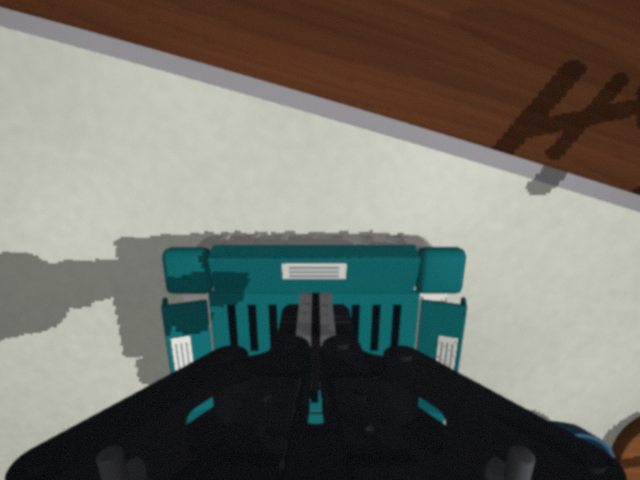

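The wrist view shows the front pad at (314,271) against a prediction of (317,270), so position and yaw agree. Pressing the front section.

Request:
jog_arm --motion '[{"rx":0,"ry":0,"rz":0,"dx":0,"dy":0,"dz":2,"jaw":0},{"rx":0,"ry":0,"rz":0,"dx":0,"dy":0,"dz":4,"jaw":0},{"rx":0,"ry":0,"rz":0,"dx":0,"dy":0,"dz":4.4,"jaw":0},{"rx":0,"ry":0,"rz":0,"dx":0,"dy":0,"dz":4.6,"jaw":0},{"rx":0,"ry":0,"rz":0,"dx":0,"dy":0,"dz":4.8,"jaw":0},{"rx":0,"ry":0,"rz":0,"dx":0,"dy":0,"dz":4.9,"jaw":0},{"rx":0,"ry":0,"rz":0,"dx":0,"dy":0,"dz":5.0,"jaw":0},{"rx":0,"ry":0,"rz":0,"dx":0,"dy":0,"dz":5.0,"jaw":0}]'

```text
time_s: 2.82
tool_pos: [463.3, 31.7, 121.5]
eef_rot: [0.0, -0.134, 0.991, 0.0]
ft_force: [0.2, -0.4, -0.3]
finger_gap: 0.0
grip_force: 0.0
```

Request:
jog_arm --motion '[{"rx":0,"ry":0,"rz":0,"dx":0,"dy":0,"dz":0.1,"jaw":0},{"rx":0,"ry":0,"rz":0,"dx":0,"dy":0,"dz":0.15,"jaw":0},{"rx":0,"ry":0,"rz":0,"dx":0,"dy":0,"dz":0.2,"jaw":0},{"rx":0,"ry":0,"rz":0,"dx":0,"dy":0,"dz":0.2,"jaw":0}]'

```text
time_s: 3.32
tool_pos: [463.2, 31.7, 120.0]
eef_rot: [0.0, -0.134, 0.991, 0.0]
ft_force: [-4.0, 0.1, 9.1]
finger_gap: -0.1
grip_force: 4.9
```

Request:
jog_arm --motion '[{"rx":0,"ry":0,"rz":0,"dx":0,"dy":0,"dz":-1.5,"jaw":0},{"rx":0,"ry":0,"rz":0,"dx":0,"dy":0,"dz":-3,"jaw":0},{"rx":0,"ry":0,"rz":0,"dx":-3,"dy":-4.1,"dz":-3,"jaw":0},{"rx":0,"ry":0,"rz":0,"dx":-6.1,"dy":-8.2,"dz":-3,"jaw":0},{"rx":0,"ry":0,"rz":0,"dx":-6.1,"dy":-8.2,"dz":-3,"jaw":0},{"rx":0,"ry":0,"rz":0,"dx":-6.1,"dy":-8.2,"dz":-1.2,"jaw":0},{"rx":0,"ry":0,"rz":0,"dx":-6.1,"dy":-8.2,"dz":-0.7,"jaw":0},{"rx":0,"ry":0,"rz":0,"dx":-6.1,"dy":-8.2,"dz":-0.5,"jaw":0},{"rx":0,"ry":0,"rz":0,"dx":-6.1,"dy":-8.2,"dz":-0.35,"jaw":0},{"rx":0,"ry":0,"rz":0,"dx":-6.1,"dy":-8.2,"dz":-0.35,"jaw":0}]'

```text
time_s: 4.58
tool_pos: [543.6, -30.6, 123.1]
eef_rot: [0.0, -0.134, 0.991, 0.0]
ft_force: [0.8, -0.4, 0.2]
finger_gap: -0.3
grip_force: 0.0
```

Request:
jog_arm --motion '[{"rx":0,"ry":0,"rz":0,"dx":0,"dy":0,"dz":0.15,"jaw":0},{"rx":0,"ry":0,"rz":0,"dx":0,"dy":0,"dz":0.25,"jaw":0},{"rx":0,"ry":0,"rz":0,"dx":0,"dy":0,"dz":0.3,"jaw":0},{"rx":0,"ry":0,"rz":0,"dx":0,"dy":0,"dz":0.35,"jaw":0},{"rx":0,"ry":0,"rz":0,"dx":0,"dy":0,"dz":0.35,"jaw":0}]'

```text
time_s: 5.2
tool_pos: [543.7, -30.9, 120.0]
eef_rot: [0.0, -0.134, 0.991, 0.0]
ft_force: [-2.8, 1.4, 9.2]
finger_gap: 0.5
grip_force: 4.3
```

Request:
jog_arm --motion '[{"rx":0,"ry":0,"rz":0,"dx":0,"dy":0,"dz":-1.5,"jaw":0},{"rx":0,"ry":0,"rz":0,"dx":0,"dy":0,"dz":-3,"jaw":0},{"rx":0,"ry":0,"rz":0,"dx":-3,"dy":4.1,"dz":-3,"jaw":0},{"rx":0,"ry":0,"rz":0,"dx":-6.1,"dy":8.1,"dz":-3,"jaw":0},{"rx":0,"ry":0,"rz":0,"dx":-6.1,"dy":8.1,"dz":-3,"jaw":0},{"rx":0,"ry":0,"rz":0,"dx":-6.1,"dy":8.1,"dz":-1.2,"jaw":0},{"rx":0,"ry":0,"rz":0,"dx":-6.1,"dy":8.1,"dz":-0.7,"jaw":0},{"rx":0,"ry":0,"rz":0,"dx":-6.1,"dy":8.1,"dz":-0.5,"jaw":0},{"rx":0,"ry":0,"rz":0,"dx":-6.1,"dy":8.1,"dz":-0.35,"jaw":0},{"rx":0,"ry":0,"rz":0,"dx":-6.1,"dy":8.1,"dz":-0.2,"jaw":0},{"rx":0,"ry":0,"rz":0,"dx":-6.1,"dy":8.1,"dz":-0.1,"jaw":0},{"rx":0,"ry":0,"rz":0,"dx":-6.1,"dy":8.1,"dz":0,"jaw":0},{"rx":0,"ry":0,"rz":0,"dx":-6.1,"dy":8.1,"dz":0,"jaw":0}]'

```text
time_s: 6.82
tool_pos: [580.5, 62.6, 120.0]
eef_rot: [-0.0, -0.134, 0.991, -0.0]
ft_force: [-4.4, -0.6, 9.1]
finger_gap: 0.1
grip_force: 4.3
```

Request:
jog_arm --motion '[{"rx":0,"ry":0,"rz":0,"dx":0,"dy":0,"dz":-1.5,"jaw":0},{"rx":0,"ry":0,"rz":0,"dx":0,"dy":0,"dz":-3,"jaw":0},{"rx":0,"ry":0,"rz":0,"dx":3,"dy":4.1,"dz":-3,"jaw":0},{"rx":0,"ry":0,"rz":0,"dx":6.1,"dy":8.2,"dz":-3,"jaw":0},{"rx":0,"ry":0,"rz":0,"dx":6.1,"dy":8.2,"dz":-3,"jaw":0},{"rx":0,"ry":0,"rz":0,"dx":6.1,"dy":8.2,"dz":-1.2,"jaw":0},{"rx":0,"ry":0,"rz":0,"dx":6.1,"dy":8.2,"dz":-0.7,"jaw":0},{"rx":0,"ry":0,"rz":0,"dx":6.1,"dy":8.2,"dz":-0.5,"jaw":0},{"rx":0,"ry":0,"rz":0,"dx":6.1,"dy":8.2,"dz":-0.35,"jaw":0},{"rx":0,"ry":0,"rz":0,"dx":6.1,"dy":8.2,"dz":-0.2,"jaw":0},{"rx":0,"ry":0,"rz":0,"dx":6.1,"dy":8.2,"dz":-0.1,"jaw":0},{"rx":0,"ry":0,"rz":0,"dx":6.1,"dy":8.2,"dz":0,"jaw":0},{"rx":0,"ry":0,"rz":0,"dx":6.1,"dy":8.2,"dz":0,"jaw":0}]'

```text
time_s: 8.45
tool_pos: [500.6, 125.6, 120.0]
eef_rot: [0.0, -0.134, 0.991, -0.0]
ft_force: [-2.5, -0.7, 8.4]
finger_gap: -0.1
grip_force: 4.2
```

Now up and back out of the cameras' view of the tub, then look.

Request:
jog_arm --motion '[{"rx":0,"ry":0,"rz":0,"dx":0,"dy":0,"dz":-2,"jaw":0},{"rx":0,"ry":0,"rz":0,"dx":0,"dy":0,"dz":-6,"jaw":0},{"rx":0,"ry":0,"rz":0,"dx":0,"dy":0,"dz":-11,"jaw":0},{"rx":0,"ry":0,"rz":0,"dx":4,"dy":4,"dz":-13,"jaw":0},{"rx":0,"ry":0,"rz":0,"dx":8,"dy":8,"dz":-13,"jaw":0},{"rx":0,"ry":0,"rz":0,"dx":12,"dy":12,"dz":-13,"jaw":0},{"rx":0,"ry":0,"rz":0,"dx":12,"dy":12,"dz":-13,"jaw":0},{"rx":0,"ry":0,"rz":0,"dx":12,"dy":12,"dz":-13,"jaw":0}]'

```text
time_s: 9.45
tool_pos: [353.3, 209.6, 249.5]
eef_rot: [0.0, -0.134, 0.991, 0.0]
ft_force: [0.3, -0.9, 0.2]
finger_gap: 0.2
grip_force: 0.0
```

```bash
cp /tmp/top.npz /tmp/top0.npz; python3 - <<'E'
from h import *
o=get_obs();print(o['time_s'],o['tool_pos'],o['ft_force'])
a=snap('scene');b=snap('top')
out=np.hstack([cv2.resize(b['image'][212:298,285:380,::-1],(400,362),interpolation=3),cv2.resize(a['image'][210:300,262:370,::-1],(400,362),interpolation=3)])
cv2.imwrite('pics/d.png',out)
E
```

```text
9.45 [353.25748283 209.56685452 249.53335083] [ 0.31345529 -0.88032884  0.24278349]
```

View pics/d.png

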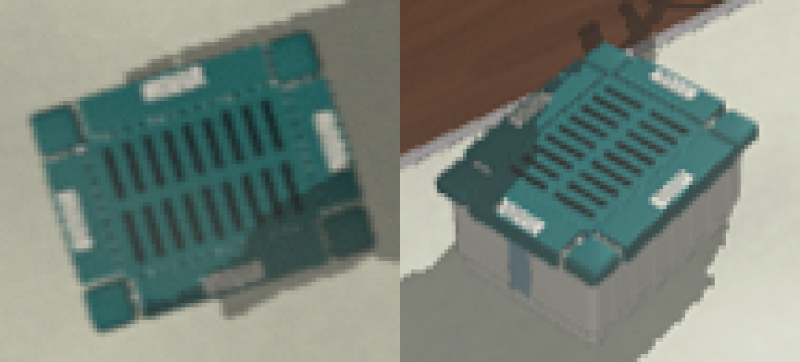

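All four pads now sit about 6–7 crop pixels lower in the scene view: front (530,107), back (671,187), left (673,85), right (520,215). The lid is flush and the tub hasn't moved. Handing in.

```bash
python3 -c "
from cell import job
print(job.hand_in())"
```

```text
the job is handed in; nothing more can be done
None
```

I pressed all four rim sections of the lid down flush, left the tub and the other things on the ledge where they stood, and moved the hand clear before handing in at about 9.5 s.

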